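# Empty the spent-cell scoop into the bin and lock it back in its dock

### The job

Lift the small metal scoop level out of its dock by its upright handle, hold it over the grey bin and tip it forward to about 40 degrees (never past 50) so that both spent battery cells roll out of its front into the bin, and keep it at 40 degrees for a second. Bring the scoop back level and set it down in its dock the way it stood, handle at the rear, then swing the dock's hold-down bar over it until the bar lies fully down in its forked catch and let go. Leave the other things on the table where they are.

Things in the scene. Friction and masses are not known exactly. Their poses are not given: they have to be found in the camera images.
- scoop: Loose sheet-metal tray, 76 (x) x 66 (y) mm, about 0.15 kg; floor 4 mm, walls 34 mm high at sides and rear (+x). At the open front (-x) a 25 degree ramp rises to 9 mm above the underside, so the cells stay in while level and roll out once it is tipped front-down past about 27 degrees. Black handle blade on the rear wall, 10 (x) x 40 (y) mm, from z = 20 to 90 mm. Origin: centre of underside.
- scoop_grip (a point): Point inside the scoop's handle blade where it is best gripped (fingers closing along the scoop's x): scoop frame (36, 0, 72) mm, 18 mm below the blade's top. Axes as the scoop's.
- scoop_lip (a point): Middle of the scoop's front edge, over which the cells roll out: scoop frame (-38, 0, 8) mm. Axes as the scoop's.
- cell_a: Spent AA cell, cylinder 14 mm thick, 50 mm long, lying across the scoop (its length along the scoop's y), the one nearer the front. Origin on its skin (below its middle at the start); its length is its y axis.
- cell_b: The second AA cell, the same, nearer the handle.
- bin: Open grey plastic bin standing fixed on the table, outside 130 (x) x 110 (y) x 45 (high) mm, walls 4 mm thick. Origin: centre of the underside.
- dock: Steel plate fixed to the table, 104 (x) x 130 (y) x 6 mm, with low kerbs (18 mm above the table) round the scoop's place: 5 mm play all round, scoop centred on the dock, axes parallel, handle toward +x, scoop's origin 6 mm above the dock's. Bar's pivot post at y = +52 mm, forked catch at y = -52 mm, both 56 mm high, slot 15 mm wide. Origin: centre of underside.
- bar (a joint): Angle of the hold-down bar, rad: 0 = level across the scoop's place, free end fully down in the forked catch (its stop); 1.57 = upright; at most 2.0 = leaning outward. Turns about the dock's x. Friction (0.06 N m) keeps it where it is left. Closed, it passes 3 mm above the walls of a seated scoop.
- bar_knob (a point): Centre of the black ball knob, 18 mm across, on the free end of the bar: 121 mm from the pivot; closed, it is at dock frame (0, -69, 48) mm, outside the catch. The bar is a steel rod 8 mm thick; raised, its knob stands up to 180 mm above the table, on the +y side of the dock: carry the scoop clear of it.
- bar_pivot (a point): Axis of the bar's hinge: dock frame (0, 52, 48) mm. Axes as the dock's.
- mobile_radio: Bystander: black mobile radio, 220 x 132 x 43 mm, loose. Origin: centre of the underside.
- eyeglass_loupe: Bystander: black eyeglass loupe, 34 mm wide, 28 mm high, loose.
- spare_knob: Bystander: round black control knob, 25 mm wide, 17 mm high, loose.
- attenuator: Bystander: small metal coaxial attenuator, 15 x 46 x 13 mm, loose.
- hex_keys: Bystander: folding hex key set, 24 x 92 x 19 mm, loose.
- adaptor: Bystander: small round stepped metal coaxial adaptor, 20 x 36 x 20 mm, loose.

How it is judged (in metres and radians):
On the way, in this order (a step that is already met when the one before it is completed fails the run):
1. the scoop is lifted out of its dock, near level, with both cells in it (z of scoop in the frame of dock above 0.05 m and angle between scoop's own z axis and vertical below 0.3 rad and distance between each of cell_a, cell_b and scoop below 0.045 m), for 0.1 s.
2. the scoop is held tipped at 34 to 46 degrees while both cells lie in the bin (angle between scoop's own z axis and vertical between 0.593 and 0.803 rad and x of cell_a in the frame of bin between -0.066 and 0.066 m and y of cell_a in the frame of bin between -0.056 and 0.056 m and z of cell_a in the frame of bin between -0.003 and 0.042 m and x of cell_b in the frame of bin between -0.066 and 0.066 m and y of cell_b in the frame of bin between -0.056 and 0.056 m and z of cell_b in the frame of bin between -0.003 and 0.042 m), for 0.5 s.
3. the scoop stands level in its dock, handle at the rear (angle between scoop's own z axis and vertical below 0.06 rad and horizontal distance between scoop and dock below 0.01 m and z of scoop in the frame of dock between 0.003 and 0.009 m and x of scoop_grip in the frame of dock above 0.02 m), for 0.2 s.
At the end, for the whole second after the job is handed in: The bar is down in its catch (within 0.06 rad of its stop); the scoop stands level (within 3.5 degrees) and down on the dock's plate, centred within 10 mm, handle toward the dock's rear; both cells lie in the bin; all is at rest (all of step 3 and value of joint bar below 0.06 rad and x of cell_a in the frame of bin between -0.066 and 0.066 m and y of cell_a in the frame of bin between -0.056 and 0.056 m and z of cell_a in the frame of bin between -0.003 and 0.042 m and x of cell_b in the frame of bin between -0.066 and 0.066 m and y of cell_b in the frame of bin between -0.056 and 0.056 m and z of cell_b in the frame of bin between -0.003 and 0.042 m and linear speed of each of scoop, cell_a, cell_b below 0.02 m/s); the robot touches nothing.
It fails at once if the scoop is tipped past 50 degrees (angle between scoop's own z axis and vertical above 0.873 rad).
It fails at once if a bystander is moved by more than 20 mm (distance of any of mobile_radio, eyeglass_loupe, spare_knob, attenuator, hex_keys, adaptor from where it was at the start of the episode above 0.02 m).
It also fails if it takes over 72 s, if anything falls off the work surface, if the arm or the gripper's body presses on something with over 40 N, if the wrist force passes 120 N, or if a joint passes its speed limit or range.

### The arm

A 7-joint arm with a two-finger parallel gripper is mounted at the origin on a cart in front of the work surface, level with it; the furniture and walls round the work are solid. World frame = base frame: x ahead of the robot, y to its left, z up, the work surface at z = 0. Lengths are in mm, angles in rad, forces in N, time in s.
With the tool pointing down it reaches from about 400 to 875 mm from the base axis. Payload 4.4 kg.
Tool frame: the origin (TCP) lies on the centre line of the jaws, within the pads' length; the fingertips stand 19 mm ahead of it and the grasp point (between the pads) is the TCP; z points along the fingers, y is the line along which they close (so a half turn about z gives the same grasp; the last joint's range is limited). The gripper opens to 85 mm and grips with 20 to 120 N. Pads are 22 mm wide; open, the fingers measure 114 mm over their backs; the gripper's body (76 mm by 85 mm) begins 54 mm behind the grasp point. The pads swing forward as they close: fully open they stand 13 mm farther back than shut.
Start: joints at [1.182, 0.628, 0.038, 1.517, -0.027, 0.996, -0.02], TCP at [206.222, -616.433, 250.313] pointing down, gripper open.
Joint ranges: [-3.06, 3.06], [-0.37, 2.12], [-1.25, 1.32], [0.18, 2.47], [-1.1, 4.24], [0.23, 1.98], [-2.94, 2.94]. Speed limits (rad/s): [2.57, 2.57, 3.14, 3.14, 3.14, 3.14, 3.14].

### API

Orientations are given as [roll, pitch, yaw] about the fixed x, y, z axes, in that order (R = Rz(yaw) Ry(pitch) Rx(roll)).
In Python, from cell import ctrl, viewer, silhouettes gives the robot as it stands.
- The arm moves only by the shell command python3 -m creep 'ROWS'. ROWS is JSON, a list of rows, each an object with "jaw": the gripper command: -1 is shut, 1 is fully open, values between are in proportion; "xyz": the shift along the tool's x, y, z in mm, a list of three; "angular": the turn, a rotation vector about the tool's x, y, z in rad, a list of three. In form: [{"jaw": jaw, "xyz": [tx, ty, tz], "angular": [rx, ry, rz]}, ...]. A call has 1 to 12 rows; each row is the pose to reach, as a shift and turn from the pose commanded when the call began, along the tool's axes at that moment; what a row does not reach only later rows make up. A row lasts 1/8 s, in which the tool goes at most 62.5 mm and 10.7 degrees, less where a joint would pass 70% of its speed; a pose out of reach is approached as far as the arm can. A call with a gripper value outside its range is refused whole. The fingers move at their own pace and stop on an object; the grip force is fixed at half the most. Time passes only in rows, so rows that repeat a pose let the fingers close. It gives the time, the measured TCP pose, the force, the opening and the grip force at its end, in the units of the state.
- ctrl.read_state(): the state, without advancing time (a new reading comes with each control period).
- viewer.get_image(name): name is "scene" or "top" or "wrist"; returns (picture, depth): 384x512x3 uint8, red, green, blue; 384x512 float32, mm along the optical axis (not along the pixel's ray), 0 where there is no reading.
- viewer.camera_model(name): a dict with "fx", "fy", "cx", "cy" (pixels), "T" (4x4, takes a point from camera to world coordinates). Camera axes: x right, y down, z forward; pixel columns grow to the right and rows downward; lengths in mm; the calibration is good to about 2 mm. The wrist camera is an equidistant fisheye: a pixel r from the principal point sees the ray r / f radians off the axis. A picture is of the moment at which its call begins: read the wrist's pose just before it. camera_model takes no time and is no camera call; for the wrist camera it gives the pose at the moment of the call.
- ctrl.finish_job(): hands the job in; it is judged then, once.
Trained networks look in the newest picture that a camera, given by its name, has taken for a name from the list of things; names that differ only in an ending like _2 or _b are one class to them, and where a whole thing is asked for, a point or a joint stands for the part that bears it (a point fixed in the world has none). Each returns a list of dicts, best first, with "score" (0 to 1); they miss things now and then, are a little off and sometimes report something else, mostly with a low value. They report only what shows in the picture. A call takes as long as a camera call.
- silhouettes(camera, target): "pixels" (384x512 bool, what is visible of it) and "xy" ([column, row] in pixels, amid what is visible of it).
The state is a dict: "clock": time; "qpos": joint angles; "qd": joint speeds; "tau": joint torques, N m; "eef_pos": TCP position; "tool_rot": TCP orientation; "force": force on the tool from outside, world axes, zero at the start; "torque": the same for the moment, N m; "width": finger opening in mm; "gripper_force": force on a finger pad.
Only numpy, scipy, OpenCV 4.12 (cv2) and the standard library are available. Lean on these libraries where they do the work, as an engineer would, in place of code of your own. Each camera call takes 0.05 s, during which the arm holds its last target. There are 200 camera calls.

## Working session

There is one attempt and no reset: what is moved stays moved. The work goes in short steps, Python scripts to look and compute and a shell command to move; the robot and the scene stay as the last step left them, time stands still between calls to the robot, and variables do not carry over. Pictures are saved under pics/ and viewed, at most 10 in all, crops included, and the job is handed in when it is done.

```bash
ls; mkdir -p pics; cat > h.py <<'E'
import numpy as np, cv2
from cell import ctrl, viewer, silhouettes
def pts(cam, d, m=None):
    c=viewer.camera_model(cam); T=np.array(c["T"])
    v,u=np.nonzero((d>0) if m is None else (m&(d>0)))
    z=d[v,u]
    P=np.stack([(u-c["cx"])/c["fx"]*z,(v-c["cy"])/c["fy"]*z,z],1)
    return P@T[:3,:3].T+T[:3,3]
E
python3 - <<'E'
from h import *
ims=[]
for n in("scene","top"):
    p,d=viewer.get_image(n); cv2.imwrite(f"pics/{n}0.png",p[:,:,::-1])
    for t in ("scoop","cell_a","bin","dock","bar","bar_knob","mobile_radio"):
        for s in silhouettes(n,t)[:2]:
            q=pts(n,d,s["pixels"])
            print(n,t,round(s["score"],2),np.round(s["xy"]),s["pixels"].sum(),np.round(np.percentile(q,[2,50,98],axis=0)).tolist() if len(q) else None)
st=ctrl.read_state(); print(st)
E
```

```text
pics
scene scoop 0.68 [313. 241.] 1309 [[408.0, -479.0, 9.0], [477.0, -449.0, 34.0], [491.0, -409.0, 94.0]]
scene cell_a 0.48 [307. 248.] 67 [[456.0, -454.0, 14.0], [460.0, -439.0, 21.0], [466.0, -425.0, 25.0]]
scene cell_a 0.39 [304. 252.] 90 [[432.0, -455.0, 14.0], [437.0, -440.0, 21.0], [444.0, -424.0, 25.0]]
scene bin 0.57 [235. 209.] 2220 [[457.0, -275.0, 1.0], [529.0, -219.0, 24.0], [589.0, -164.0, 45.0]]
scene bin 0.53 [297. 264.] 1465 [[391.0, -511.0, 2.0], [432.0, -461.0, 12.0], [480.0, -378.0, 165.0]]
scene dock 0.96 [297. 262.] 1675 [[391.0, -513.0, -1.0], [435.0, -458.0, 11.0], [552.0, -359.0, 162.0]]
scene bar 0.47 [287. 198.] 117 [[457.0, -394.0, 68.0], [461.0, -387.0, 122.0], [466.0, -380.0, 170.0]]
scene bar_knob 0.72 [284. 200.] 240 [[456.0, -397.0, 51.0], [461.0, -387.0, 116.0], [467.0, -373.0, 175.0]]
scene bar_knob 0.45 [295. 262.] 1351 [[392.0, -512.0, 2.0], [430.0, -459.0, 11.0], [480.0, -379.0, 153.0]]
scene mobile_radio 0.97 [269. 183.] 1554 [[647.0, -309.0, 8.0], [665.0, -199.0, 37.0], [768.0, -119.0, 42.0]]
scene mobile_radio 0.25 [196. 256.] 511 [[312.0, -3
[... 984 characters left out ...]
 'qpos': array([ 1.18221168,  0.62832656,  0.03849479,  1.51739839, -0.02698591,
        0.99631632, -0.01999643]), 'qd': array([-3.48868702e-04,  5.53476482e-05,  2.45137757e-04,  1.76099469e-03,
        1.23551623e-03, -1.00513755e-03,  1.41832388e-03]), 'tau': array([ 3.88484650e-04, -5.63213217e+01,  1.22545782e+00, -1.93773204e+01,
        1.08398098e-02,  1.26638170e-03,  1.52024160e-05]), 'eef_pos': array([ 206.21499069, -616.43752007,  250.36147901]), 'tool_rot': array([ 3.14152386e+00, -3.23271599e-05,  3.22775126e-01]), 'force': array([ 0.02171973,  0.241785  , -0.31129471]), 'torque': array([ 0.02917518, -0.01335676, -0.01383087]), 'gripper_force': 0.0, 'width': 85.29291809947014}
```

```bash
python3 - <<'E'
import cv2,numpy as np
a=cv2.imread("pics/scene0.png");b=cv2.imread("pics/top0.png")
a=cv2.resize(a[140:300,170:380],None,fx=2.85,fy=2.85,interpolation=cv2.INTER_CUBIC)[:,:600]
cv2.imwrite("pics/s0c.png",a)
cv2.imwrite("pics/t0c.png",cv2.resize(b[100:290,180:400],None,fx=3,fy=3,interpolation=cv2.INTER_CUBIC))
E
python3 - <<'E'
from h import *
p,d=viewer.get_image("top")
H=[]
for n in("scene","top"):
    p,d=viewer.get_image(n)
    q=pts(n,d); 
    r=(q[:,0]>375)&(q[:,0]<530)&(q[:,1]>-540)&(q[:,1]<-340)
    q=q[r]
    h=q[(q[:,2]>75)&(q[:,2]<105)&(q[:,0]>470)]; print(n,"handle",len(h),h.min(0),h.max(0),h.mean(0))
    if len(h)>4: print(cv2.minAreaRect(h[:,:2].astype(np.float32)))
    k=q[(q[:,2]>160)]; print("knob",len(k),k.min(0),k.max(0),k.mean(0))
    b=q[(q[:,2]>60)&(q[:,2]<155)&(q[:,0]<475)]; print("bar",np.polyfit(b[:,2],b[:,1],1) if len(b)>5 else len(b), b.mean(0))
    w=q[(q[:,2]>28)&(q[:,2]<45)]; print("walls",np.percentile(w,[1,99],axis=0))
    q=pts(n,d); r=q[(q[:,2]>38)&(q[:,2]<52)&(abs(q[:,0]-523)<85)&(abs(q[:,1]+220)<70)]
    print("binrim",cv2.minAreaRect(r[:,:2].astype(np.float32)))
E
```

```text
scene handle 207 [ 475.60930458 -473.76761163   75.10468023] [ 491.86259977 -432.86083671   97.83970501] [ 481.52866858 -454.83786575   86.89235359]
((484.3279724121094, -453.4846496582031), (41.540889739990234, 12.422886848449707), 78.36236572265625)
knob 38 [ 455.2635512  -386.20757087  162.05149141] [ 467.21780832 -373.68647193  178.50047679] [ 458.60008159 -379.82428653  170.48859873]
bar [ 1.57681024e-01 -4.05800117e+02] [ 461.31762116 -388.80056109  107.80977559]
walls [[ 407.49681904 -500.25760016   28.4294003 ]
 [ 491.38751996 -385.15836794   44.70786446]]
binrim ((522.2434692382812, -218.87835693359375), (136.47279357910156, 112.99486541748047), 2.9387903213500977)
top handle 69 [ 477.91628425 -470.5493872    78.30271485] [ 492.08986544 -433.41327677  100.9010613 ] [ 484.82452914 -451.27019172   93.3715672 ]
((485.2384948730469, -451.7782287597656), (37.68085479736328, 10.031550407409668), 79.74307250976562)
knob 40 [ 456.83380597 -387.06675446  169.36233972] [ 472.31127113 -371.86241673  180.7747254 ] [ 464.24303236 -379.71482104  174.80977701]
bar [   0.4486755  -437.87895433] [ 459.35648957 -395.19102179   95.14210818]
walls [[ 411.55328564 -498.69112577   28.27200916]
 [ 492.52427097 -387.86728007   44.76603794]]
binrim ((515.9754638671875, -211.88897705078125), (147.26429748535156, 122.86821746826172), 2.3063597679138184)
```

View pics/s0c.png

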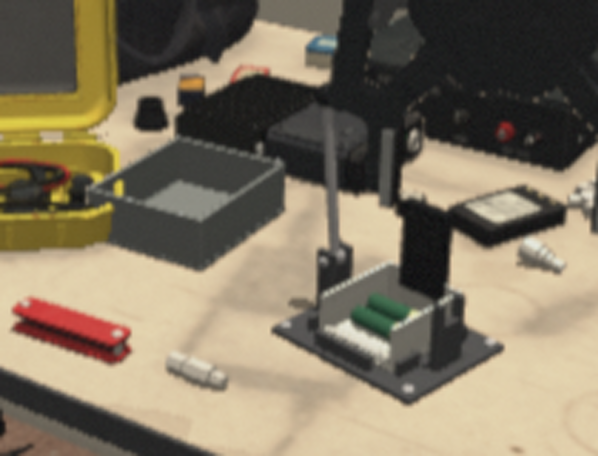

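View pics/t0c.png

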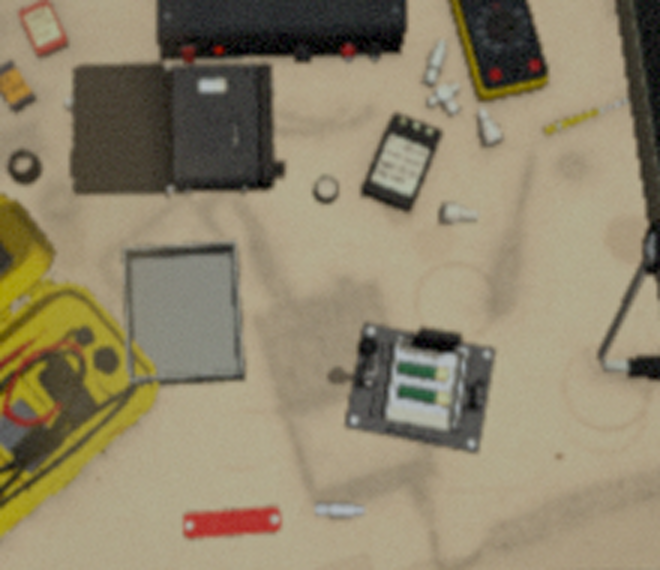

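The scene view shows the scoop in its dock at about (370,310), with the bar raised at (335,170) and the bin at (185,205). The top view shows the dock at (420,390), turned about -10°, the bin at (185,310), and free space between them.

```bash
cat >> h.py <<'E'
from scipy.spatial.transform import Rotation as Ro
def wpts(d,c,m=None):
    T=np.array(c["T"]); v,u=np.nonzero((d>0) if m is None else (m&(d>0))); z=d[v,u]
    a=(u-c["cx"])/c["fx"]; b=(v-c["cy"])/c["fy"]; th=np.hypot(a,b)+1e-9; k=np.tan(th)/th*z
    ok=th<1.3
    return (np.stack([a*k,b*k,z],1)@T[:3,:3].T+T[:3,3])[ok]
def go(xyz,rpy=None,R=None):
    """tool-frame shift & turn to a world target"""
    s=ctrl.read_state(); R0=Ro.from_euler("xyz",s["tool_rot"])
    R1=R if R is not None else Ro.from_euler("xyz",rpy)
    print("xyz",np.round(R0.inv().apply(np.array(xyz)-s["eef_pos"]),1).tolist(),"ang",np.round((R0.inv()*R1).as_rotvec(),4).tolist(),"clock",s["clock"])
def down(deg): return [np.pi,0,np.radians(deg)]
E
python3 -c "
from h import *
go([485,-452,230],down(79.5))"
```

```text
xyz [316.6, -67.5, 20.3] ang [-0.0, 0.0, -1.0647] clock 0.95
```

```bash
python3 -m creep '[{"jaw":1,"xyz":[40,-8,0],"angular":[0,0,-0.13]},{"jaw":1,"xyz":[80,-17,0],"angular":[0,0,-0.27]},{"jaw":1,"xyz":[120,-25,0],"angular":[0,0,-0.4]},{"jaw":1,"xyz":[160,-34,0],"angular":[0,0,-0.54]},{"jaw":1,"xyz":[200,-43,0],"angular":[0,0,-0.67]},{"jaw":1,"xyz":[240,-51,5],"angular":[0,0,-0.81]},{"jaw":1,"xyz":[280,-60,12],"angular":[0,0,-0.94]},{"jaw":1,"xyz":[317,-67.5,20],"angular":[0,0,-1.065]},{"jaw":1,"xyz":[317,-67.5,20],"angular":[0,0,-1.065]},{"jaw":1,"xyz":[317,-67.5,20],"angular":[0,0,-1.065]}]'
python3 - <<'E'
from h import *
st=ctrl.read_state(); print(st["qpos"],st["eef_pos"],st["tool_rot"])
c=viewer.camera_model("wrist"); p,d=viewer.get_image("wrist"); cv2.imwrite("pics/w1.png",p[:,:,::-1])
q=wpts(d,c); np.save("w1.npy",q)
for nm,lo,hi in(("handle",80,105),("plate",3,9),("kerb",14,22)):
    r=q[(q[:,2]>lo)&(q[:,2]<hi)&(abs(q[:,0]-450)<90)&(abs(q[:,1]+446)<95)]
    if nm=="handle": r=r[(r[:,0]>472)&(abs(r[:,1]+452)<30)]
    print(nm,len(r),cv2.minAreaRect(r[:,:2].astype(np.float32)) if len(r)>3 else 0)
for t in("scoop","dock"):
    for s in silhouettes("wrist",t)[:1]:
        r=wpts(d,c,s["pixels"]);print(t,s["score"],len(r),np.percentile(r,[1,50,99],axis=0).round().tolist())
E
```

```text
clock: 2.2
eef_pos: [484.7, -452.6, 230.2]
tool_rot: [-3.141, 0.001, 1.386]
force: [-0.7, -0.8, 0.1]
width: 85.6
gripper_force: 0.0
[ 0.84774274  0.67679124 -0.24354762  1.49326055  0.18255709  0.99419928
  0.37164373] [ 484.6533157  -452.60314262  230.23323044] [-3.14070732e+00  8.70192182e-04  1.38640804e+00]
handle 509 ((486.31146240234375, -450.08966064453125), (39.05220413208008, 11.238479614257812), 79.24434661865234)
plate 3695 ((450.9554443359375, -442.0269775390625), (130.04632568359375, 104.4825668334961), 77.24321746826172)
kerb 1342 ((451.814697265625, -439.0379638671875), (113.79986572265625, 96.58195495605469), 76.19720458984375)
scoop 0.69 3325 [[411.0, -479.0, 5.0], [454.0, -446.0, 14.0], [493.0, -406.0, 96.0]]
dock 0.68 5138 [[393.0, -510.0, 3.0], [463.0, -410.0, 6.0], [510.0, -372.0, 176.0]]
```

View pics/w1.png

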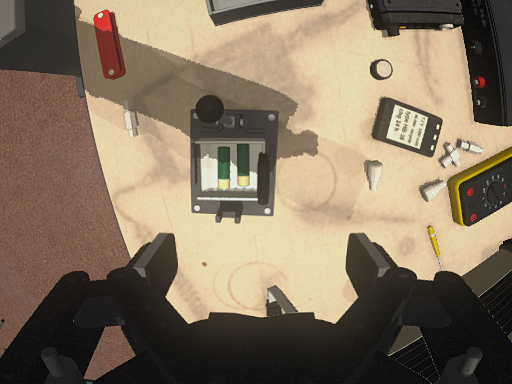

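The fisheye view shows the dock squarely at (233,160). The handle is at (263,177), the two cells at (223,165) and (243,165), and the knob at (209,108). The handle is free on both sides, so I'm descending onto it.

```bash
python3 -m creep '[{"jaw":1,"xyz":[2.8,1.2,30],"angular":[0,0,0]},{"jaw":1,"xyz":[2.8,1.2,70],"angular":[0,0,0]},{"jaw":1,"xyz":[2.8,1.2,110],"angular":[0,0,0]},{"jaw":1,"xyz":[2.8,1.2,135],"angular":[0,0,0]},{"jaw":1,"xyz":[2.8,1.2,147],"angular":[0,0,0]},{"jaw":1,"xyz":[2.8,1.2,152],"angular":[0,0,0]},{"jaw":1,"xyz":[2.8,1.2,152],"angular":[0,0,0]},{"jaw":1,"xyz":[2.8,1.2,152],"angular":[0,0,0]}]'
python3 -m creep '[{"jaw":-1,"xyz":[0,0,0],"angular":[0,0,0]},{"jaw":-1,"xyz":[0,0,0],"angular":[0,0,0]},{"jaw":-1,"xyz":[0,0,0],"angular":[0,0,0]},{"jaw":-1,"xyz":[0,0,0],"angular":[0,0,0]},{"jaw":-1,"xyz":[0,0,0],"angular":[0,0,0]},{"jaw":-1,"xyz":[0,0,0],"angular":[0,0,0]},{"jaw":-1,"xyz":[0,0,0],"angular":[0,0,0]},{"jaw":-1,"xyz":[0,0,0],"angular":[0,0,0]}]'
```

```text
clock: 3.35
eef_pos: [487.7, -449.9, 79.5]
tool_rot: [3.14, 0.001, 1.388]
force: [-0.1, 0.5, -0.4]
width: 85.3
gripper_force: 0.0
clock: 4.35
eef_pos: [487.2, -449.4, 78.4]
tool_rot: [3.141, 0.0, 1.388]
force: [-0.7, 0.4, 3.0]
width: 9.1
gripper_force: 59.0
```

```bash
python3 -m creep '[{"jaw":-1,"xyz":[0,0,-4],"angular":[0,0,0]},{"jaw":-1,"xyz":[0,0,-12],"angular":[0,0,0]},{"jaw":-1,"xyz":[0,0,-25],"angular":[0,0,0]},{"jaw":-1,"xyz":[0,0,-45],"angular":[0,0,0]},{"jaw":-1,"xyz":[0,0,-70],"angular":[0,0,0]},{"jaw":-1,"xyz":[0,0,-95],"angular":[0,0,0]},{"jaw":-1,"xyz":[0,0,-120],"angular":[0,0,0]},{"jaw":-1,"xyz":[0,0,-145],"angular":[0,0,0]},{"jaw":-1,"xyz":[0,0,-170],"angular":[0,0,0]},{"jaw":-1,"xyz":[0,0,-190],"angular":[0,0,0]},{"jaw":-1,"xyz":[0,0,-202],"angular":[0,0,0]},{"jaw":-1,"xyz":[0,0,-208],"angular":[0,0,0]}]'
python3 - <<'E'
from h import *
c=viewer.camera_model("wrist"); p,d=viewer.get_image("wrist"); cv2.imwrite("pics/w2.png",p[:,:,::-1])
n="top"; pt,dt=viewer.get_image(n); q=pts(n,dt)
for z0,z1 in((-50,5),):
    pass
r=q[(q[:,2]>30)&(q[:,2]<52)&(abs(q[:,0]-523)<80)&(abs(q[:,1]+219)<66)]
print("bin",np.percentile(r,[3,97],axis=0).round())
go([523+15+74+0,-219,230],down(92.5)); print(ctrl.read_state()["eef_pos"])
E
```

```text
clock: 5.85
eef_pos: [487.2, -449.4, 287.5]
tool_rot: [3.141, 0.001, 1.388]
force: [0.2, -0.1, -2.6]
width: 9.4
gripper_force: 58.5
bin [[ 446. -273.   31.]
 [ 589. -156.   48.]]
xyz [249.2, 80.8, 56.8] ang [0.0005, 0.0004, -0.2266] clock 5.95
[ 487.17250282 -449.35625121  286.84020708]
```

View pics/w2.png

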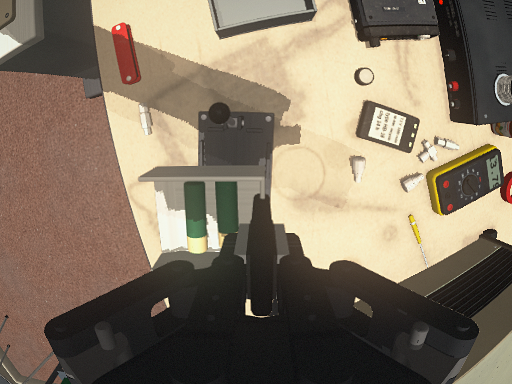

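The scoop is held level with both cells lying in it (190–230, 210). I'm carrying it high to the bin.

```bash
python3 -m creep '[{"jaw":-1,"xyz":[10,3,0],"angular":[0,0,-0.01]},{"jaw":-1,"xyz":[30,10,0],"angular":[0,0,-0.03]},{"jaw":-1,"xyz":[60,20,0],"angular":[0,0,-0.06]},{"jaw":-1,"xyz":[90,30,0],"angular":[0,0,-0.09]},{"jaw":-1,"xyz":[120,39,0],"angular":[0,0,-0.12]},{"jaw":-1,"xyz":[150,49,0],"angular":[0,0,-0.15]},{"jaw":-1,"xyz":[180,59,10],"angular":[0,0,-0.17]},{"jaw":-1,"xyz":[210,68,30],"angular":[0,0,-0.2]},{"jaw":-1,"xyz":[235,76,50],"angular":[0,0,-0.22]},{"jaw":-1,"xyz":[248,80.5,70],"angular":[0,0,-0.227]},{"jaw":-1,"xyz":[253,80.5,80],"angular":[0,0,-0.227]},{"jaw":-1,"xyz":[253,80.5,85],"angular":[0,0,-0.227]}]'
python3 - <<'E'
from h import *
s=ctrl.read_state(); print(s["qpos"].round(3))
go([612,-215,135],down(92.5))
E
```

```text
clock: 7.45
eef_pos: [611.8, -215.5, 200.6]
tool_rot: [-3.14, 0.0, 1.614]
force: [-0.7, -0.7, -2.3]
width: 9.4
gripper_force: 58.5
[ 0.471  0.693 -0.301  1.565  0.241  0.921  0.133]
xyz [0.5, 0.3, 65.6] ang [-0.0011, 0.0002, 0.0] clock 7.45
```

```bash
python3 -m creep '[{"jaw":-1,"xyz":[0.5,0,20],"angular":[0,0,0]},{"jaw":-1,"xyz":[0.5,0,45],"angular":[0,0,0]},{"jaw":-1,"xyz":[0.5,0,60],"angular":[0,0,0]},{"jaw":-1,"xyz":[0.5,0,68],"angular":[0,0,0]},{"jaw":-1,"xyz":[0.5,-6,62],"angular":[-0.087,0,0]},{"jaw":-1,"xyz":[0.5,-12,56],"angular":[-0.175,0,0]},{"jaw":-1,"xyz":[0.5,-19,51],"angular":[-0.262,0,0]},{"jaw":-1,"xyz":[0.5,-26.4,46.6],"angular":[-0.349,0,0]},{"jaw":-1,"xyz":[0.5,-26.4,46.6],"angular":[-0.349,0,0]}]'
python3 - <<'E'
from h import *
s=ctrl.read_state(); print(s["qpos"].round(3))
u=np.array([.999,.044,0]);L=np.array([538,-218.4,68])
for f in (25,30,35,38,40,0):
    a=np.radians(f);print(f,end=" ")
    go(L+u*(74*np.cos(a)-64*np.sin(a))+[0,0,74*np.sin(a)+64*np.cos(a)],R=Ro.from_euler("xyz",down(92.5))*Ro.from_rotvec([-a,0,0]))
E
```

```text
clock: 8.57
eef_pos: [583.7, -217.1, 154.9]
tool_rot: [2.795, 0.0, 1.612]
force: [0.0, -0.4, -2.5]
width: 9.0
gripper_force: 59.1
[ 0.619  0.635 -0.348  1.976  0.284  0.248  0.144]
25 xyz [0.7, -4.6, -4.2] ang [-0.09, 0.0012, -0.0016] clock 8.575
30 xyz [0.7, -11.0, -9.8] ang [-0.1773, 0.0013, -0.0016] clock 8.575
35 xyz [0.7, -17.8, -14.9] ang [-0.2645, 0.0013, -0.0015] clock 8.575
38 xyz [0.7, -22.2, -17.7] ang [-0.3169, 0.0014, -0.0015] clock 8.575
40 xyz [0.7, -25.1, -19.4] ang [-0.3518, 0.0014, -0.0015] clock 8.575
0 xyz [0.8, 18.8, 31.1] ang [0.3463, 0.0008, -0.0019] clock 8.575
```

The wrist reaches its q6 limit when tipped outward. I'll level the scoop and tip it sideways instead, with its front toward +y.

```bash
python3 -m creep '[{"jaw":-1,"xyz":[0,4,6],"angular":[0.087,0,0]},{"jaw":-1,"xyz":[0,9,14],"angular":[0.175,0,0]},{"jaw":-1,"xyz":[0,14,22],"angular":[0.262,0,0]},{"jaw":-1,"xyz":[0.8,18.8,31],"angular":[0.3463,0,0]},{"jaw":-1,"xyz":[0.8,0,-30],"angular":[0.3463,0,0]},{"jaw":-1,"xyz":[0.8,-15,-60],"angular":[0.3463,0,0]},{"jaw":-1,"xyz":[0.8,-15,-60],"angular":[0.3463,0,0]}]'
python3 - <<'E'
from h import *
s=ctrl.read_state(); print(s["qpos"].round(3),s["eef_pos"].round(),s["tool_rot"].round(3))
go([494,-300,215],down(-20))
p,d=viewer.get_image("scene"); q=pts("scene",d)
for x in range(400,680,40):
    print(x,[int(np.percentile(r,98)) if len(r:=q[(abs(q[:,0]-x)<20)&(abs(q[:,1]-y)<20),2])>3 else -1 for y in range(-340,40,40)])
E
```

```text
clock: 9.45
eef_pos: [552.6, -217.3, 208.4]
tool_rot: [3.136, 0.002, 1.614]
force: [-0.5, -0.2, -2.3]
width: 9.1
gripper_force: 59.8
[ 0.526  0.608 -0.313  1.724  0.239  0.841  0.15 ] [ 553. -217.  208.] [3.136e+00 2.000e-03 1.614e+00]
xyz [-80.1, -62.0, -6.8] ang [0.0058, -0.0042, 1.963] clock 9.45
400 [1, 1, 1, 1, 36, 36, 41, 41, 37, 36]
440 [1, 1, 41, 43, 43, 39, 42, 42, 35, 45]
480 [1, 1, 166, 285, 167, 39, 37, 37, 45, 118]
520 [1, 1, 478, 477, 473, 37, 33, 45, 148, 195]
560 [1, 1, 477, 306, 168, 36, 83, 189, 189, 197]
600 [1, 1, 45, 300, 44, -1, 165, 186, 180, 1]
640 [17, 40, 41, 41, 41, 41, 39, 1, 1, 233]
```

```bash
python3 -m creep '[{"jaw":-1,"xyz":[-3,-2,0],"angular":[0,0,0.07]},{"jaw":-1,"xyz":[-9,-7,-1],"angular":[0,0,0.2]},{"jaw":-1,"xyz":[-16,-12,-2],"angular":[0,0,0.36]},{"jaw":-1,"xyz":[-23,-18,-3],"angular":[0,0,0.52]},{"jaw":-1,"xyz":[-30,-23,-4],"angular":[0,0,0.68]},{"jaw":-1,"xyz":[-37,-29,-5],"angular":[0,0,0.84]},{"jaw":-1,"xyz":[-44,-34,-6],"angular":[0,0,1.0]},{"jaw":-1,"xyz":[-51,-39,-7],"angular":[0,0,1.16]},{"jaw":-1,"xyz":[-58,-45,-7],"angular":[0,0,1.32]},{"jaw":-1,"xyz":[-65,-50,-7],"angular":[0,0,1.48]},{"jaw":-1,"xyz":[-71,-55,-7],"angular":[0,0,1.62]},{"jaw":-1,"xyz":[-76,-59,-7],"angular":[0,0,1.76]}]'
python3 - <<'E'
from h import *
s=ctrl.read_state(); print(s["qpos"].round(3),s["eef_pos"].round(),s["tool_rot"].round(3))
go([494,-300,215],down(-20))
E
```

```text
clock: 11.0
eef_pos: [497.2, -294.9, 212.2]
tool_rot: [-3.141, -0.003, -0.148]
force: [0.1, 0.4, -1.1]
width: 9.4
gripper_force: 59.8
[ 0.371  0.575  0.181  1.771 -0.138  0.806 -1.1  ] [ 497. -295.  212.] [-3.141e+00 -3.000e-03 -1.480e-01]
xyz [-2.4, 5.5, -2.8] ang [-0.0007, -0.0026, 0.2011] clock 11.0
```

```bash
cat > t.py <<'E'
from h import *
import sys
yaw=float(sys.argv[1]); off=float(sys.argv[2]); fs=map(float,sys.argv[3:])
u=np.array([np.cos(np.radians(yaw)),np.sin(np.radians(yaw)),0]);L=np.array([523,-219,68])+off*u
for f in fs:
    a=np.radians(f);print(f,end=" ")
    go(L+u*(74*np.cos(a)-64*np.sin(a))+[0,0,74*np.sin(a)+64*np.cos(a)],R=Ro.from_euler("xyz",down(yaw+90))*Ro.from_rotvec([-a,0,0]))
s=ctrl.read_state(); print(s["qpos"].round(3))
E
python3 t.py -110 12 0 6 12 18 22
```

```text
0.0 xyz [-3.0, 5.4, 80.2] ang [-0.0007, -0.0026, 0.2011] clock 11.0
6.0 xyz [-1.6, -1.5, 72.9] ang [-0.1051, -0.0131, 0.2008] clock 11.0
12.0 xyz [-0.0, -9.2, 66.3] ang [-0.2094, -0.0236, 0.2001] clock 11.0
18.0 xyz [1.7, -17.5, 60.5] ang [-0.3138, -0.0341, 0.199] clock 11.0
22.0 xyz [2.9, -23.4, 57.2] ang [-0.3834, -0.0411, 0.1981] clock 11.0
[ 0.371  0.575  0.181  1.771 -0.138  0.806 -1.1  ]
```

```bash
python3 -m creep '[{"jaw":-1,"xyz":[-1,2,20],"angular":[0,0,0.07]},{"jaw":-1,"xyz":[-2,4,45],"angular":[0,0,0.14]},{"jaw":-1,"xyz":[-3,5.4,65],"angular":[0,-0.002,0.2]},{"jaw":-1,"xyz":[-3,5.4,80],"angular":[0,-0.002,0.201]},{"jaw":-1,"xyz":[-1.6,-1.5,73],"angular":[-0.105,-0.013,0.2]},{"jaw":-1,"xyz":[0,-9.2,66.3],"angular":[-0.209,-0.024,0.2]},{"jaw":-1,"xyz":[1.7,-17.5,60.5],"angular":[-0.314,-0.034,0.199]},{"jaw":-1,"xyz":[2.9,-23.4,57.2],"angular":[-0.383,-0.041,0.198]},{"jaw":-1,"xyz":[2.9,-23.4,57.2],"angular":[-0.383,-0.041,0.198]}]'
python3 t.py -110 12 22 26 30 34 37 40
```

```text
clock: 12.12
eef_pos: [504.7, -269.2, 154.6]
tool_rot: [2.759, 0.001, -0.339]
force: [0.1, 0.9, -0.6]
width: 9.4
gripper_force: 60.1
22.0 xyz [0.0, 3.2, 0.8] ang [-0.0014, -0.0033, 0.01] clock 12.125
26.0 xyz [0.1, -1.5, -4.2] ang [-0.0712, -0.0036, 0.0099] clock 12.125
30.0 xyz [0.2, -6.5, -8.9] ang [-0.141, -0.004, 0.0097] clock 12.125
34.0 xyz [0.2, -11.8, -13.2] ang [-0.2108, -0.0043, 0.0096] clock 12.125
37.0 xyz [0.3, -15.9, -16.2] ang [-0.2632, -0.0046, 0.0095] clock 12.125
40.0 xyz [0.3, -20.3, -18.9] ang [-0.3155, -0.0048, 0.0094] clock 12.125
[-0.13   0.745  0.57   1.872  0.014  0.62  -1.609]
```

```bash
python3 -m creep '[{"jaw":-1,"xyz":[0,-1.5,-4],"angular":[-0.05,0,0]},{"jaw":-1,"xyz":[0,-4,-6.5],"angular":[-0.1,0,0]},{"jaw":-1,"xyz":[0,-8,-10],"angular":[-0.155,0,0]},{"jaw":-1,"xyz":[0,-12,-13],"angular":[-0.21,0,0]},{"jaw":-1,"xyz":[0,-16,-16],"angular":[-0.263,0,0]},{"jaw":-1,"xyz":[0,-20,-19],"angular":[-0.315,0,0]},{"jaw":-1,"xyz":[0,-20,-19],"angular":[-0.315,0,0]},{"jaw":-1,"xyz":[0,-20,-19],"angular":[-0.315,0,0]},{"jaw":-1,"xyz":[0,-20,-19],"angular":[-0.315,0,0]},{"jaw":-1,"xyz":[0,-20,-19],"angular":[-0.315,0,0]},{"jaw":-1,"xyz":[0,-20,-19],"angular":[-0.315,0,0]},{"jaw":-1,"xyz":[0,-20,-19],"angular":[-0.315,0,0]}]'
python3 - <<'E'
from h import *
s=ctrl.read_state(); print(s["qpos"].round(3)); R=Ro.from_euler("xyz",s["tool_rot"]).as_matrix(); print("tilt",np.degrees(np.arccos(-R[2,2])))
ims=[]
for n in("top","wrist"):
    p,d=viewer.get_image(n); ims.append(p)
    for z in silhouettes(n,"cell_a")[:3]:
        q=(pts(n,d,z["pixels"]) if n=="top" else wpts(d,viewer.camera_model(n),z["pixels"])); print(n,round(z["score"],2),z["xy"],np.percentile(q,[5,50,95],axis=0).round().tolist() if len(q) else None)
cv2.imwrite("pics/tip.png",np.hstack([cv2.resize(ims[0][120:300,200:380],(400,400)),cv2.resize(ims[1],(400,300))[:, :].repeat(1,0) if 0 else cv2.copyMakeBorder(cv2.resize(ims[1],(400,300)),0,100,0,0,0)])[:,:,::-1])
E
```

```text
clock: 13.62
eef_pos: [510.8, -248.3, 165.8]
tool_rot: [2.443, -0.0, -0.346]
force: [0.6, 0.8, -1.9]
width: 9.1
gripper_force: 60.1
[-0.429  0.916  0.798  1.847  0.128  0.701 -1.848]
tilt 40.00966144364752
top 0.45 [244.6, 225.1] [[463.0, -246.0, 4.0], [472.0, -226.0, 18.0], [480.0, -203.0, 44.0]]
wrist 0.95 [70.3, 203.2] [[515.0, -186.0, 12.0], [538.0, -178.0, 16.0], [558.0, -170.0, 18.0]]
wrist 0.77 [139.2, 242.7] [[466.0, -234.0, 10.0], [474.0, -217.0, 16.0], [478.0, -200.0, 18.0]]
```

View pics/tip.png

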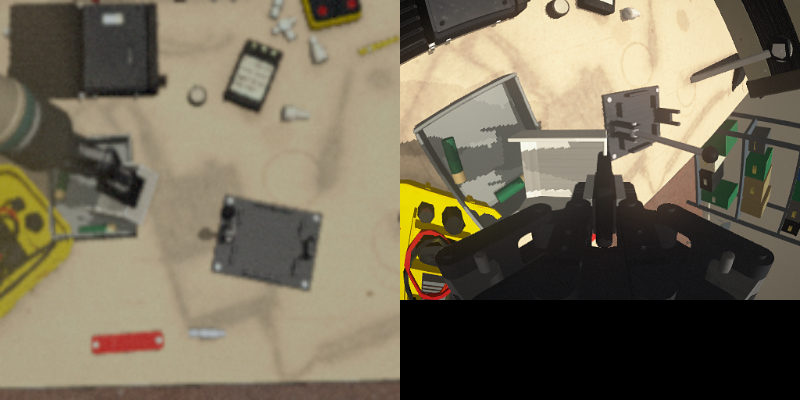

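The two cells lie in the bin, at (455,155) and (510,188) in the wrist view. I'll hold for the rest of the second, then level.

```bash
python3 -m creep '[{"jaw":-1,"xyz":[0,0,0],"angular":[0,0,0]},{"jaw":-1,"xyz":[0,0,0],"angular":[0,0,0]},{"jaw":-1,"xyz":[0,0,0],"angular":[0,0,0]},{"jaw":-1,"xyz":[0,0,0],"angular":[0,0,0]}]'
python3 t.py -110 12 30 20 10 0
```

```text
clock: 14.32
eef_pos: [510.8, -248.2, 165.8]
tool_rot: [2.443, -0.0, -0.346]
force: [0.1, 0.3, -1.2]
width: 9.1
gripper_force: 60.1
30.0 xyz [1.4, 6.1, 12.1] ang [0.1749, -0.0017, 0.0023] clock 14.325
20.0 xyz [1.4, 13.5, 27.4] ang [0.3494, -0.0015, 0.0024] clock 14.325
10.0 xyz [1.3, 18.2, 43.9] ang [0.524, -0.0013, 0.0026] clock 14.325
0.0 xyz [1.3, 19.9, 60.8] ang [0.6985, -0.0011, 0.0027] clock 14.325
[-0.429  0.916  0.798  1.847  0.128  0.701 -1.848]
```

```bash
python3 -m creep '[{"jaw":-1,"xyz":[1,6,12],"angular":[0.12,0,0]},{"jaw":-1,"xyz":[1,12,25],"angular":[0.28,0,0]},{"jaw":-1,"xyz":[1,18,42],"angular":[0.44,0,0]},{"jaw":-1,"xyz":[1,20,55],"angular":[0.6,0,0]},{"jaw":-1,"xyz":[1,30,49],"angular":[0.6985,0,0]},{"jaw":-1,"xyz":[1,50,25],"angular":[0.6985,0,0]},{"jaw":-1,"xyz":[1,75,-5],"angular":[0.6985,0,0]},{"jaw":-1,"xyz":[1,100,-35],"angular":[0.6985,0,0]},{"jaw":-1,"xyz":[1,116,-54],"angular":[0.6985,0,0]},{"jaw":-1,"xyz":[1,116,-54],"angular":[0.6985,0,0]}]'
python3 - <<'E'
from h import *
s=ctrl.read_state(); print(s["qpos"].round(3))
go([487.2,-449.4,286],down(79.53))
n="top"; p,d=viewer.get_image(n); q=pts(n,d)
for lo,hi in((3,10),(3,30)):
    r=q[(q[:,2]>lo)&(q[:,2]<hi)&(abs(q[:,0]-450)<90)&(abs(q[:,1]+443)<95)]; print(cv2.minAreaRect(r[:,:2].astype(np.float32)))
r=q[(q[:,2]>2.5)&(q[:,2]<30)&(abs(q[:,0]-450)<85)&(abs(q[:,1]+443)<90)][:,:2]
c=r-r.mean(0);w,v=np.linalg.eigh(c.T@c);print(np.degrees(np.arctan2(v[1,1],v[0,1])))
E
```

```text
clock: 15.58
eef_pos: [493.8, -300.6, 283.4]
tool_rot: [3.14, -0.004, -0.347]
force: [0.0, -0.2, -1.9]
width: 9.4
gripper_force: 60.2
[ 0.337  0.496  0.246  1.692 -0.141  0.968 -1.283]
xyz [44.4, 142.2, -2.3] ang [0.0042, -0.0015, -1.7347] clock 15.575
((449.31341552734375, -444.03875732421875), (179.49337768554688, 189.54275512695312), 1.2742712497711182)
((449.31341552734375, -444.03875732421875), (179.49337768554688, 189.54275512695312), 1.2742712497711182)
87.56142942106317
```

```bash
python3 -m creep '[{"jaw":-1,"xyz":[3,10,-3],"angular":[0,0,-0.1]},{"jaw":-1,"xyz":[7,22,-3],"angular":[0,0,-0.25]},{"jaw":-1,"xyz":[11,35,-3],"angular":[0,0,-0.41]},{"jaw":-1,"xyz":[15,48,-3],"angular":[0,0,-0.57]},{"jaw":-1,"xyz":[19,61,-3],"angular":[0,0,-0.73]},{"jaw":-1,"xyz":[23,74,-3],"angular":[0,0,-0.89]},{"jaw":-1,"xyz":[27,87,-3],"angular":[0,0,-1.05]},{"jaw":-1,"xyz":[31,100,-3],"angular":[0,0,-1.21]},{"jaw":-1,"xyz":[35,113,-3],"angular":[0,0,-1.37]},{"jaw":-1,"xyz":[39,126,-3],"angular":[0.002,0,-1.53]},{"jaw":-1,"xyz":[43,138,-3],"angular":[0.004,-0.001,-1.67]},{"jaw":-1,"xyz":[44.4,142.2,-2.3],"angular":[0.0042,-0.0015,-1.735]}]'
python3 -m creep '[{"jaw":-1,"xyz":[0,0,0],"angular":[0,0,0]},{"jaw":-1,"xyz":[0,0,0],"angular":[0,0,0]}]'
python3 - <<'E'
from h import *
s=ctrl.read_state(); print(s["qpos"].round(3))
go([487.2,-449.4,78.4],down(79.53))
c=viewer.camera_model("wrist"); p,d=viewer.get_image("wrist"); cv2.imwrite("pics/w3.png",p[:,:,::-1])
E
```

```text
clock: 17.12
eef_pos: [485.4, -448.9, 281.2]
tool_rot: [-3.135, -0.004, 1.39]
force: [-0.8, -0.0, -1.2]
width: 9.2
gripper_force: 60.1
clock: 17.38
eef_pos: [486.6, -447.6, 282.8]
tool_rot: [-3.137, -0.003, 1.388]
force: [-0.9, 0.0, -0.5]
width: 9.4
gripper_force: 60.0
[ 0.821  0.625 -0.21   1.432  0.137  1.105  0.405]
xyz [-2.3, 2.0, 204.3] ang [-0.0051, -0.0033, 0.0001] clock 17.375
```

View pics/w3.png

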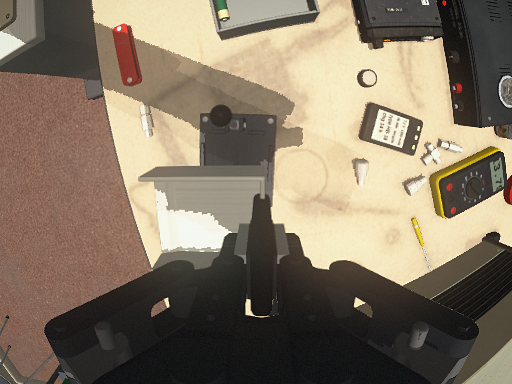

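The scoop sits in the gripper as it did after lifting and is empty, with the dock below it at (238,150). I'm descending to just above the kerbs.

```bash
python3 -m creep '[{"jaw":-1,"xyz":[-1,1,25],"angular":[-0.002,-0.001,0]},{"jaw":-1,"xyz":[-2.3,2,60],"angular":[-0.005,-0.003,0]},{"jaw":-1,"xyz":[-2.3,2,100],"angular":[-0.005,-0.003,0]},{"jaw":-1,"xyz":[-2.3,2,140],"angular":[-0.005,-0.003,0]},{"jaw":-1,"xyz":[-2.3,2,165],"angular":[-0.005,-0.003,0]},{"jaw":-1,"xyz":[-2.3,2,175],"angular":[-0.005,-0.003,0]},{"jaw":-1,"xyz":[-2.3,2,175],"angular":[-0.005,-0.003,0]},{"jaw":-1,"xyz":[-2.3,2,175],"angular":[-0.005,-0.003,0]}]'
python3 -c "
from h import *
go([487.2,-449.4,78.4],down(79.53))"
```

```text
clock: 18.42
eef_pos: [488.8, -451.0, 110.4]
tool_rot: [3.138, 0.002, 1.389]
force: [0.1, 0.7, -1.2]
width: 9.4
gripper_force: 60.0
xyz [1.4, -2.0, 32.0] ang [0.0039, 0.0023, 0.0007] clock 18.425
```

```bash
python3 -m creep '[{"jaw":-1,"xyz":[1.4,-2,0],"angular":[0.004,0.002,0]},{"jaw":-1,"xyz":[1.4,-2,4],"angular":[0.004,0.002,0]},{"jaw":-1,"xyz":[1.4,-2,8],"angular":[0.004,0.002,0]},{"jaw":-1,"xyz":[1.4,-2,14],"angular":[0.004,0.002,0]},{"jaw":-1,"xyz":[1.4,-2,20],"angular":[0.004,0.002,0]},{"jaw":-1,"xyz":[1.4,-2,25],"angular":[0.004,0.002,0]},{"jaw":-1,"xyz":[1.4,-2,29],"angular":[0.004,0.002,0]},{"jaw":-1,"xyz":[1.4,-2,30.5],"angular":[0.004,0.002,0]},{"jaw":-1,"xyz":[1.4,-2,31],"angular":[0.004,0.002,0]},{"jaw":-1,"xyz":[1.4,-2,31],"angular":[0.004,0.002,0]},{"jaw":-1,"xyz":[1.4,-2,31],"angular":[0.004,0.002,0]}]'
python3 -c "
from h import *
go([487.2,-449.4,78.4],down(79.53)); print(ctrl.read_state()['force'])"
```

```text
clock: 19.8
eef_pos: [486.2, -448.7, 78.4]
tool_rot: [-3.139, -0.001, 1.389]
force: [-2.1, 1.8, 4.4]
width: 9.5
gripper_force: 61.0
xyz [-0.5, 1.1, 0.0] ang [-0.0024, -0.001, 0.0007] clock 19.8
[-2.10994865  1.80851016  4.37333201]
```

```bash
python3 -m creep '[{"jaw":-0.6,"xyz":[0,0,0],"angular":[0,0,0]},{"jaw":0,"xyz":[0,0,0],"angular":[0,0,0]},{"jaw":0,"xyz":[0,0,0],"angular":[0,0,0]},{"jaw":0,"xyz":[0,0,0],"angular":[0,0,0]},{"jaw":0,"xyz":[0,0,-15],"angular":[0,0,0]},{"jaw":0,"xyz":[0,0,-45],"angular":[0,0,0]},{"jaw":0,"xyz":[0,0,-85],"angular":[0,0,0]},{"jaw":-1,"xyz":[0,0,-125],"angular":[0,0,0]},{"jaw":-1,"xyz":[0,0,-150],"angular":[0,0,0]},{"jaw":-1,"xyz":[0,0,-160],"angular":[0,0,0]},{"jaw":-1,"xyz":[0,0,-160],"angular":[0,0,0]},{"jaw":-1,"xyz":[0,0,-160],"angular":[0,0,0]}]'
python3 - <<'E'
from h import *
c=viewer.camera_model("wrist"); p,d=viewer.get_image("wrist"); q=wpts(d,c); cv2.imwrite("pics/w4.png",cv2.resize(p[80:240,150:350],(800,640))[:600,:,::-1])
r=q[(q[:,2]>80)&(q[:,2]<105)&(q[:,0]>472)&(q[:,0]<500)&(abs(q[:,1]+452)<30)]; print("handle",len(r),cv2.minAreaRect(r[:,:2].astype(np.float32)),r[:,2].max())
r=q[(q[:,2]>3)&(q[:,2]<9)&(abs(q[:,0]-450)<90)&(abs(q[:,1]+446)<95)]; print("plate",cv2.minAreaRect(r[:,:2].astype(np.float32)))
k=q[(q[:,2]>155)&(q[:,2]<190)&(abs(q[:,0]-461)<18)&(abs(q[:,1]+380)<20)]; print("knob",len(k),k.mean(0),k.min(0),k.max(0))
a=np.radians(-11.5);u=np.array([np.cos(a),np.sin(a)]);v=np.array([-u[1],u[0]])
w=q[(q[:,2]>33)&(q[:,2]<48)&(abs(q[:,0]-450)<60)&(abs(q[:,1]+443)<45)][:,:2]-[451,-442.5]
print("scoop wall u",np.percentile(w@u,[2,98]),"v",np.percentile(w@v,[2,98]))
s=ctrl.read_state();print(s["eef_pos"],s["tool_rot"])
E
```

```text
clock: 21.3
eef_pos: [486.0, -448.5, 236.7]
tool_rot: [-3.137, -0.002, 1.389]
force: [-0.5, 0.5, 0.1]
width: -0.2
gripper_force: 0.0
handle 496 ((486.0566101074219, -449.5770568847656), (39.18263626098633, 10.485601425170898), 79.45616149902344) 96.89241248602576
plate ((450.87652587890625, -442.27447509765625), (130.1376495361328, 104.16426086425781), 77.19588470458984)
knob 596 [ 466.37044136 -378.66265881  173.40068837] [ 456.93607207 -387.36029818  165.56932816] [ 474.23211722 -369.77284598  177.8503216 ]
scoop wall u [-36.30834136  36.86397925] v [-47.62168611  31.65776454]
[ 485.96512341 -448.52157737  236.59300155] [-3.13707719e+00 -2.23462818e-03  1.38888626e+00]
```

View pics/w4.png

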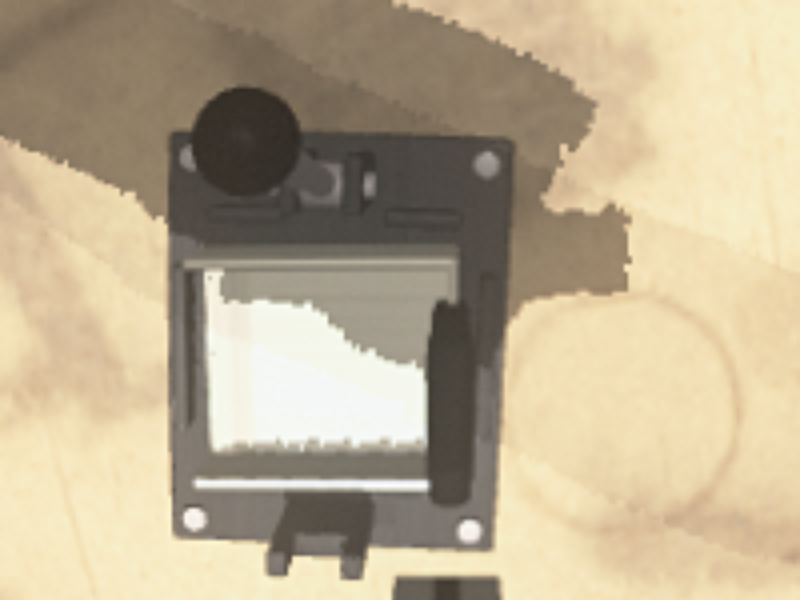

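The scoop is seated in the dock at (330,370), with the bar raised and the knob at (245,140). I'll move beyond the bar with shut fingers.

```bash
python3 - <<'E'
from h import *
a=np.radians(-12.3);u=np.array([np.cos(a),np.sin(a),0]);v=np.array([-u[1],u[0],0])
D=np.array([450.9,-442.3,0])
go(D+v*105+[0,0,236],down(90-12.3)); go(D+v*105+[0,0,144],down(90-12.3))
E
```

```text
xyz [104.7, -32.2, 1.0] ang [-0.0046, -0.0022, 0.0328] clock 21.35
xyz [104.5, -31.8, 93.0] ang [-0.0046, -0.0022, 0.0328] clock 21.35
```

```bash
python3 -m creep '[{"jaw":-1,"xyz":[20,-6,0],"angular":[-0.002,-0.001,0.01]},{"jaw":-1,"xyz":[55,-17,0],"angular":[-0.003,-0.002,0.02]},{"jaw":-1,"xyz":[90,-28,0],"angular":[-0.0046,-0.002,0.033]},{"jaw":-1,"xyz":[104.5,-32,0],"angular":[-0.0046,-0.002,0.033]},{"jaw":-1,"xyz":[104.5,-32,0],"angular":[-0.0046,-0.002,0.033]},{"jaw":-1,"xyz":[104.5,-32,30],"angular":[-0.0046,-0.002,0.033]},{"jaw":-1,"xyz":[104.5,-32,65],"angular":[-0.0046,-0.002,0.033]},{"jaw":-1,"xyz":[104.5,-32,88],"angular":[-0.0046,-0.002,0.033]},{"jaw":-1,"xyz":[104.5,-32,93],"angular":[-0.0046,-0.002,0.033]},{"jaw":-1,"xyz":[104.5,-32,93],"angular":[-0.0046,-0.002,0.033]},{"jaw":-1,"xyz":[104.5,-32,93],"angular":[-0.0046,-0.002,0.033]}]'
cat > b.py <<'E'
from h import *
import sys
a=np.radians(-12.3);u=np.array([np.cos(a),np.sin(a),0]);v=np.array([-u[1],u[0],0]);D=np.array([450.9,-442.3,0])
s=ctrl.read_state(); r=s["eef_pos"]-D; print("local",r@u,r@v,r[2],s["force"].round(1))
rho=78
for g in map(float,sys.argv[1:]):
    print(g,end=" "); y=52-rho*np.cos(g)+4*np.sin(g)+11; z=48+rho*np.sin(g)+4*np.cos(g)+19
    go(D+v*y+[0,0,z],down(90-12.3))
E
python3 b.py 1.5 1.3 1.1 .9 .7 .5 .3 .15
```

```text
clock: 22.72
eef_pos: [474.5, -341.2, 146.2]
tool_rot: [3.137, 0.002, 1.355]
force: [-0.7, -0.4, 0.3]
width: 0.0
gripper_force: 0.0
local 1.5621390873898733 103.82408054149595 146.19916757498885 [-0.7 -0.4  0.3]
1.5 xyz [-42.4, -1.5, 1.2] ang [0.0043, 0.002, -0.0008] clock 22.725
1.3 xyz [-57.8, -1.5, 3.1] ang [0.0043, 0.002, -0.0008] clock 22.725
1.1 xyz [-72.6, -1.5, 8.0] ang [0.0043, 0.002, -0.0008] clock 22.725
0.9 xyz [-86.1, -1.6, 15.8] ang [0.0043, 0.002, -0.0008] clock 22.725
0.7 xyz [-97.9, -1.6, 26.1] ang [0.0043, 0.002, -0.0008] clock 22.725
0.5 xyz [-107.3, -1.6, 38.5] ang [0.0043, 0.002, -0.0008] clock 22.725
0.3 xyz [-114.1, -1.7, 52.5] ang [0.0043, 0.002, -0.0008] clock 22.725
0.15 xyz [-117.2, -1.7, 63.8] ang [0.0043, 0.002, -0.0008] clock 22.725
```

```bash
python3 -m creep '[{"jaw":-1,"xyz":[-12,-1,0],"angular":[0,0,0]},{"jaw":-1,"xyz":[-27,-1,1],"angular":[0,0,0]},{"jaw":-1,"xyz":[-42,-1,1],"angular":[0,0,0]},{"jaw":-1,"xyz":[-58,-1,3],"angular":[0,0,0]},{"jaw":-1,"xyz":[-72,-1,8],"angular":[0,0,0]},{"jaw":-1,"xyz":[-86,-1,16],"angular":[0,0,0]},{"jaw":-1,"xyz":[-98,-1,26],"angular":[0,0,0]},{"jaw":-1,"xyz":[-107,-1,38],"angular":[0,0,0]},{"jaw":-1,"xyz":[-114,-1,52],"angular":[0,0,0]},{"jaw":-1,"xyz":[-117,-1,63],"angular":[0,0,0]},{"jaw":-1,"xyz":[-117,-1,63],"angular":[0,0,0]}]'
python3 b.py .1 .05 0 
python3 - <<'E'
from h import *
p,d=viewer.get_image("scene"); cv2.imwrite("pics/s5.png",cv2.resize(p[140:300,220:380],(600,600),interpolation=cv2.INTER_CUBIC)[:,:,::-1])
E
```

```text
clock: 24.1
eef_pos: [447.4, -453.8, 80.9]
tool_rot: [3.141, -0.0, 1.356]
force: [0.1, 0.3, -0.5]
width: -0.1
gripper_force: 0.0
local -0.966509531171015 -11.941964654540634 80.89134730052041 [ 0.1  0.3 -0.5]
0.1 xyz [-2.3, 1.0, 2.1] ang [0.0001, -0.0004, -0.0001] clock 24.1
0.05 xyz [-2.8, 1.0, 6.0] ang [0.0001, -0.0004, -0.0001] clock 24.1
0.0 xyz [-3.1, 1.0, 9.9] ang [0.0001, -0.0004, -0.0001] clock 24.1
```

View pics/s5.png

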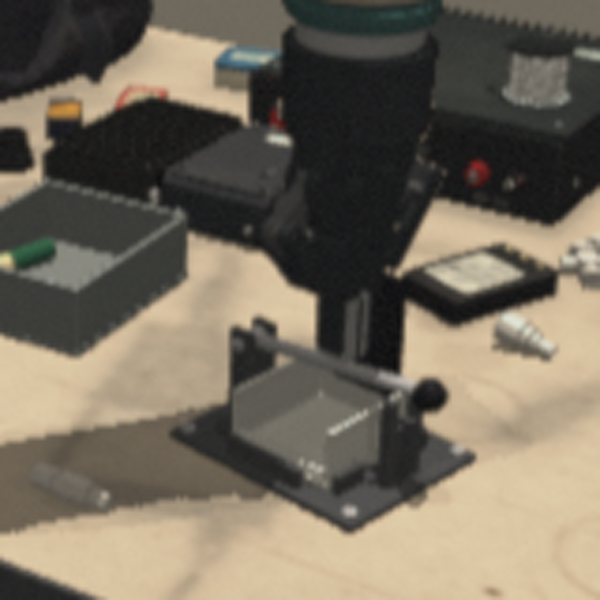

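The bar lies just above the catch with the knob at (430,393). I'm pressing it the last few millimetres down.

```bash
python3 -m creep '[{"jaw":-1,"xyz":[-2,1,3],"angular":[0,0,0]},{"jaw":-1,"xyz":[-3,1,6],"angular":[0,0,0]},{"jaw":-1,"xyz":[-3,1,8],"angular":[0,0,0]},{"jaw":-1,"xyz":[-3,1,9],"angular":[0,0,0]},{"jaw":-1,"xyz":[-3,1,9.5],"angular":[0,0,0]},{"jaw":-1,"xyz":[-3,1,9.5],"angular":[0,0,0]},{"jaw":-1,"xyz":[-3,1,9.5],"angular":[0,0,0]}]'
python3 b.py 0
```

```text
clock: 25.02
eef_pos: [448.4, -457.6, 72.8]
tool_rot: [3.139, 0.001, 1.356]
force: [-0.1, 0.0, 0.4]
width: 0.3
gripper_force: 0.0
local 0.8169062718578579 -15.471943734834861 72.8097686165522 [-0.1  0.   0.4]
0.0 xyz [0.5, -0.8, 1.8] ang [0.0023, 0.001, -0.0002] clock 25.025
```

Not at the stop yet (no force), so I'm continuing in small steps.

```bash
python3 -m creep '[{"jaw":-1,"xyz":[0,0,1],"angular":[0,0,0]},{"jaw":-1,"xyz":[0,0,2],"angular":[0,0,0]},{"jaw":-1,"xyz":[0,0,2],"angular":[0,0,0]},{"jaw":-1,"xyz":[0,0,2],"angular":[0,0,0]}]'
python3 b.py 0
```

```text
clock: 25.52
eef_pos: [448.4, -457.8, 71.0]
tool_rot: [3.139, 0.001, 1.356]
force: [-1.0, -0.7, 3.7]
width: -0.2
gripper_force: 1.6
local 0.8874960032175983 -15.623589823916847 70.99766314431318 [-1.  -0.7  3.7]
0.0 xyz [0.6, -0.9, -0.0] ang [0.0025, 0.0012, -0.0003] clock 25.525
```

```bash
python3 -m creep '[{"jaw":-1,"xyz":[0,0,1],"angular":[0,0,0]},{"jaw":-1,"xyz":[0,0,1],"angular":[0,0,0]}]'
python3 -m creep '[{"jaw":-1,"xyz":[0,0,-10],"angular":[0,0,0]},{"jaw":-1,"xyz":[0,0,-40],"angular":[0,0,0]},{"jaw":-1,"xyz":[0,0,-90],"angular":[0,0,0]},{"jaw":-1,"xyz":[0,0,-140],"angular":[0,0,0]},{"jaw":-1,"xyz":[0,0,-180],"angular":[0,0,0]},{"jaw":-1,"xyz":[0,0,-190],"angular":[0,0,0]},{"jaw":-1,"xyz":[0,0,-190],"angular":[0,0,0]}]'
python3 - <<'E'
from h import *
c=viewer.camera_model("wrist"); pw,d=viewer.get_image("wrist"); q=wpts(d,c)
k=q[(q[:,2]>35)&(abs(q[:,0]-436)<16)&(abs(q[:,1]+510)<16)]; print("knob top",k[:,2].max(),len(k),k.mean(0))
r=q[(q[:,2]>80)&(q[:,2]<105)&(q[:,0]>472)&(q[:,0]<500)&(abs(q[:,1]+452)<30)]; print("handle",cv2.minAreaRect(r[:,:2].astype(np.float32)))
p,_=viewer.get_image("scene"); a=cv2.resize(p[140:300,180:380],(500,400),interpolation=cv2.INTER_CUBIC)
b=cv2.resize(pw[0:220,130:370],(300,275),interpolation=cv2.INTER_AREA)
cv2.imwrite("pics/f.png",np.hstack([a,cv2.copyMakeBorder(b,0,125,0,0,0)])[:,:,::-1])
for z in silhouettes("wrist","cell_a")[:2]+silhouettes("scene","cell_a")[:2]: print(z["score"],z["xy"])
E
```

```text
clock: 25.78
eef_pos: [448.5, -457.8, 70.8]
tool_rot: [3.139, 0.001, 1.356]
force: [-2.2, 2.1, 9.1]
width: -0.2
gripper_force: 4.5
clock: 26.65
eef_pos: [448.0, -457.3, 260.0]
tool_rot: [3.139, 0.001, 1.356]
force: [0.1, 0.7, -0.1]
width: -0.0
gripper_force: 0.0
knob top 57.433111168799314 228 [ 437.80110264 -504.61267493   52.0131006 ]
handle ((484.36553955078125, -450.0266418457031), (39.63776779174805, 9.488792419433594), 78.93626403808594)
0.16 [140.5, 44.8]
```

View pics/f.png

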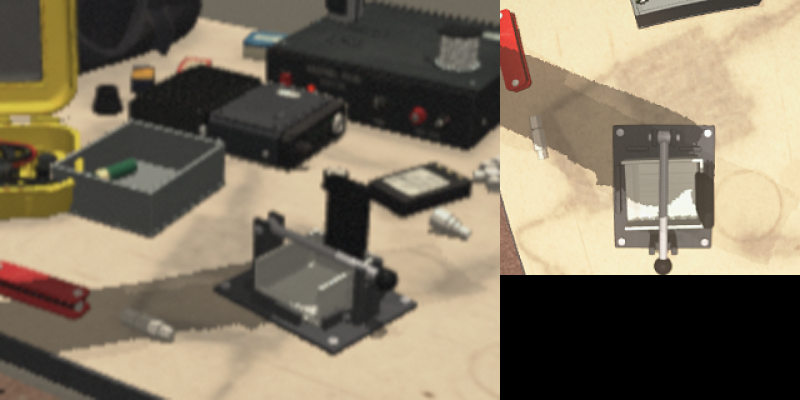

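The picture shows the bar down in the fork with the knob at (385,278); its top measures 57 mm, as expected when closed. The scoop is seated, the bin is at (150,180) with the cells in it, and the robot is clear, so I'm handing in.

```bash
python3 -c "
from cell import ctrl
print(ctrl.finish_job())"
```

```text
the job is handed in; nothing more can be done
None
```

The job is handed in; no verdict came back. Both cells are in the bin, the scoop is level in its dock with the handle at the rear, the bar is down in its catch, and the arm is clear.

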